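# Lock the riser's stud with its wing nut

### The job

The wing nut on the threaded stud of the pegboard riser's foot has worked loose. Run it down clockwise until it bears on the spring washer on the steel hexagon nut below it, then tighten it firmly by hand against that nut so that the two lock: about 0.5 N m by feel, some 25 degrees past the point where it takes hold, and not beyond 0.65 N m. Do not turn or press on the hexagon nut; let go of the wing nut and leave everything else on the shelf where it stands.

Things in the scene. Friction and masses are not known exactly. Their poses are not given: they have to be found in the camera images.
- wing_centre (a point): Centre of the wing of the black plastic wing nut (upper nut): an upright bar 58 mm long, 14 mm thick, 30 mm tall on a round hub 30 mm across, 10 mm tall. On the stud's axis, half-way up the wing: 25 mm above the nut's underside, 15 mm above the hub's top (pinching fingers must stay above the hub). Axes: z up, x along the wing, y across its thickness. The stud stands 10 to 15 mm out of its top.
- wing_nut: The same nut; origin on the axis at its underside. It cannot leave the stud: right-hand thread, 5 mm lead, clockwise from above runs it down. Running drag about 0.04 N m (felt either way). On taking hold the torque climbs within some 0.15 rad to about 0.38 N m, then by 0.4 to 0.6 N m per further radian. Locked from about 0.44 N m; 0.75 is too much. Does not run back when let go.
- first_nut: The first nut: dark steel hexagon, 34 mm across flats, 16 mm tall, under the wing nut on the same stud, already set and stiff. Origin on the axis at its underside. At the start the washer on it is 1.2 to 3.5 mm below the wing nut's underside (1.5 to 4.4 rad of turning): the gap differs each time and is too small to measure well.
- washer_crown (a point): Crown (top) of the conical steel spring washer, 25 mm across and 2.2 mm high, that lies on top of the first nut, on the stud's axis. It flattens by a fraction of a millimetre as the seated wing nut is tightened.
- first_nut_corner (a point): A corner of the first nut, 19.6 mm from the axis and half-way up; shows whether the nut has turned.
- stud_base (a point): Foot of the 10 mm steel stud, on its axis, on top of the foot plate, 8 mm above the shelf; stud 83 mm long. Axes as the riser's.
- riser: The fixed pegboard riser; origin on the stud's axis at shelf level. Its foot plate, 90 by 250 by 8 mm, reaches from y = -40 to 210 mm; the panel, 280 mm tall, stands at y = 200 mm from x = -100 to 160 mm, with tongs hung on it and a mesh basket reaching out to y = 130 mm. The small acorn nut at y = 100 mm is finished: not part of the job.
- crock: Bystander: empty white ceramic crock, 110 mm across, 130 mm tall, open; origin under its centre.
- grinder: Bystander: dark wooden grinder with a steel turning knob, 56 mm across, 137 mm tall; origin under its centre.
- skewer_box: Bystander: red plastic skewer box with hinged lid, 300 mm by 100 mm, 55 mm tall, to the left behind the pegboard; fixed; origin under its centre.
- spatula: Bystander: spatula lying flat on the right of the shelf; origin under its middle.
- brush: Bystander: brush lying on the right of the shelf; origin under its middle.
- rub_bowl: Bystander: small steel bowl, 90 mm across, 40 mm tall, on the robot's side of the stud; origin under its centre.
- spice_jar: Bystander: small jar with steel cap, 44 mm across, 90 mm tall, beyond the stud and to its left; origin under its centre.
- oil_tin: Bystander: aluminium tin, 64 mm across, 170 mm tall, at the far right; origin under its centre.

How it is judged:
On the way:
1. the wing nut is run down until it bears on the washer on the first nut (washer begins to flatten) (z of washer_crown in the frame of first_nut below 0.01814 m), for 0.05 s.
At the end, for the whole second after the job is handed in: The wing nut is tight on the first nut, released and at rest: the spring washer between them stays flattened by about 0.2 to 0.9 mm (as left by tightening to about 0.44 to 0.7 N m), and the first nut has not been turned (its corner within 4 mm of where it was) (z of washer_crown in the frame of first_nut between 0.01727 and 0.01802 m and angular speed of wing_nut below 0.2 rad/s and distance of first_nut_corner from where it was at the start of the episode below 0.004 m); the robot touches nothing.
It fails at once if the wing nut is overtightened (more than about 0.85 N m: the spring washer is flattened by more than 1.2 mm) (z of washer_crown in the frame of first_nut below 0.017 m).
It fails at once if the first nut is turned from its setting (its corner moves more than 4 mm) (distance of first_nut_corner from where it was at the start of the episode above 0.004 m).
It fails at once if the fingers push on the first nut with more than 8 N (contact force between the fingers and first_nut above 8 N).
It fails at once if a bystander (crock, grinder, bowl, jar, spatula, brush or tin) is moved by more than 20 mm (distance of any of crock, grinder, spatula, brush, rub_bowl, spice_jar, oil_tin from where it was at the start of the episode above 0.02 m).
It also fails if it takes over 61 s, if anything falls off the work surface, if the arm or the gripper's body presses on something with over 40 N, if the wrist force passes 120 N, or if a joint passes its speed limit or range.

### The arm

A 7-joint arm with a two-finger parallel gripper is mounted at the origin on the work surface. World frame = base frame: x ahead of the robot, y to its left, z up, the work surface at z = 0. Lengths are in m, angles in rad, forces in N, time in s.
With the tool pointing down it reaches from about 0.4 to 0.85 m from the base axis. Payload 10.4 kg.
Tool frame: the origin (TCP) lies midway between the tips of the shut fingers; the grasp point (between the pads) lies 19 mm behind it (manip.hold_point_z is the distance from the TCP to the grasp point, in m); z points along the fingers, y is the line along which they close (so a half turn about z gives the same grasp; the last joint's range is limited). The gripper opens to 85 mm and grips with 20 to 120 N. Pads are 22 mm wide; open, the fingers measure 114 mm over their backs; the gripper's body (76 mm by 85 mm) begins 54 mm behind the grasp point. The pads swing forward as they close: fully open they stand 13 mm farther back than shut.
Start: joints at [-1.355, 0.332, -0.065, 1.46, 0.022, 1.35, -0.088], TCP at [0.148, 0.607, 0.231] pointing down, gripper open.
Joint ranges: [-2.6, 2.6], [-0.5, 2.12], [-1.47, 1.34], [0.16, 2.42], [-1.27, 4.41], [0.06, 2.06], [-2.6, 2.6]. Speed limits (rad/s): [2.22, 2.22, 2.79, 2.79, 3.14, 3.14, 3.14].

### API

Orientations are given as a unit quaternion [x, y, z, w].
In Python, from workcell import manip, eyes, job gives the robot as it stands.
- The arm moves only by the shell command python3 -m crank 'ROWS' [FORCE]. ROWS is JSON, a list that holds one entry, the list of rows, each a list of 7 numbers: the finger opening in cm, from 0 to 8.54, then the shift along the world's x, y, z in cm, then the turn, a rotation vector about the world's x, y, z in degrees. In form: [[[hand, x, y, z, ax, ay, az], ...]]. A call has 1 to 20 rows; each row shifts and turns the commanded pose from where the row before left it; what a row does not reach is not made up. A row lasts 1/8 s, in which the tool goes at most 62.5 mm and 10.7 degrees, less where a joint would pass 70% of its speed; a pose out of reach is approached as far as the arm can. A call with a gripper value outside its range is refused whole. The fingers move at their own pace and stop on an object; FORCE is the grip in N (left out, the last holds). Time passes only in rows, so rows that do not move let the fingers close. It gives the time, the measured TCP pose, the force, the opening and the grip force at its end, in the units of the state.
- manip.get_obs(): the state, without advancing time (a new reading comes with each control period).
- eyes.camera(name): name is "scene" or "top"; returns (picture, depth): 384x512x3 uint8, red, green, blue; 384x512 float32, m along the optical axis (not along the pixel's ray), 0 where there is no reading.
- eyes.camera_params(name): a dict with "fx", "fy", "cx", "cy" (pixels), "dist" ([k1, k2, p1, p2, k3] as OpenCV has them; the pictures are not rectified), "world_from_camera" (4x4, takes a point from camera to world coordinates). Camera axes: x right, y down, z forward; pixel columns grow to the right and rows downward; lengths in m; the calibration is good to about 2 mm. A picture is of the moment at which its call begins. camera_params takes no time and is no camera call.
- job.hand_in(): hands the job in; it is judged then, once.
The state is a dict: "clock": time; "joint_pos": joint angles; "joint_velocities": joint speeds; "tau": joint torques, N m; "position": TCP position; "ee_rot": TCP orientation; "ft_force": force on the tool from outside, world axes, zero at the start; "torque": the same for the moment, N m; "grip_width": opening from 0.0 (shut) to 1.0 (fully open); "grasp_force": force on a finger pad.
Only numpy, scipy, OpenCV 4.12 (cv2) and the standard library are available. Lean on these libraries where they do the work, as an engineer would, in place of code of your own. Each camera call takes 0.05 s, during which the arm holds its last target. There are 200 camera calls.

## Working session

There is one attempt and no reset: what is moved stays moved. The work goes in short steps, Python scripts to look and compute and a shell command to move; the robot and the scene stay as the last step left them, time stands still between calls to the robot, and variables do not carry over. Pictures are saved under pics/ and viewed, at most 10 in all, crops included, and the job is handed in when it is done.

```bash
mkdir -p pics; ls; python3 - <<'E'
from workcell import manip, eyes, job
import cv2,numpy as np
for n in("scene","top"):
    p,d=eyes.camera(n); cv2.imwrite(f"pics/{n}0.png",p[:,:,::-1]); np.save(f"{n}0.npy",d)
    print(eyes.camera_params(n))
print(manip.get_obs(), manip.hold_point_z)
E
```

```text
pics
{'fx': 498.576624972662, 'fy': 498.576624972662, 'cx': 253.75993422647676, 'cy': 190.78078260736575, 'dist': array([-0.17258818,  0.        ,  0.        ,  0.        ,  0.        ]), 'world_from_camera': array([[-0.75370433,  0.42450638, -0.50172115,  1.45953893],
       [ 0.65717085,  0.47808691, -0.58271724,  0.99304482],
       [-0.00750087, -0.76891302, -0.63930939,  1.21683321],
       [ 0.        ,  0.        ,  0.        ,  1.        ]])}
{'fx': 450.2141072700809, 'fy': 450.2141072700809, 'cx': 252.2266020109168, 'cy': 191.6645365503875, 'dist': array([-0.15555527,  0.        ,  0.        ,  0.        ,  0.        ]), 'world_from_camera': array([[ 0.00695752, -0.99043885,  0.1377769 ,  0.31045411],
       [-0.99996098, -0.00614112,  0.00634972, -0.06711412],
       [-0.00544291, -0.13781571, -0.99044293,  1.6524091 ],
       [ 0.        ,  0.        ,  0.        ,  1.        ]])}
{'clock': 0.1, 'joint_pos': array([-1.35462949,  0.33281147, -0.0646939 ,  1.46085765,  0.02159596,
        1.34993014, -0.08848586]), 'joint_velocities': array([-0.0012858 , -0.00383542, -0.00045519, -0.00296835, -0.00023098,
        0.00026529, -0.0004306 ]), 'tau': array([ 1.76464437e-03, -6.26748061e+01,  4.94658505e-02, -3.92429638e+01,
        1.62593485e-02,  7.03290571e-03,  8.27946496e-05]), 'position': array([0.14773952, 0.60693038, 0.23059359]), 'ee_rot': array([ 1.19086759e-01,  9.92883636e-01, -6.53864736e-04, -4.89003474e-05]), 'ft_force': array([-0.23929969, -0.21908161, -0.89018225]), 'torque': array([-0.0204376 ,  0.04178895,  0.0360505 ]), 'grasp_force': 0.0, 'grip_width': 0.9979293133386223} 0.0187
```

View pics/scene0.png

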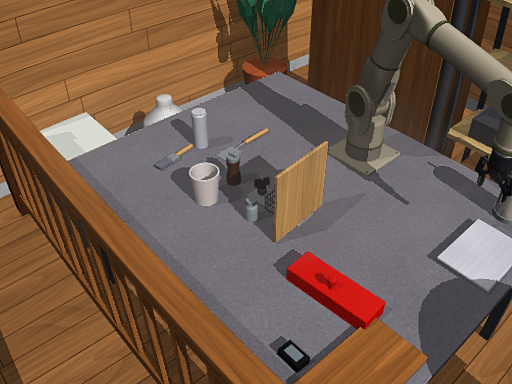

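View pics/top0.png

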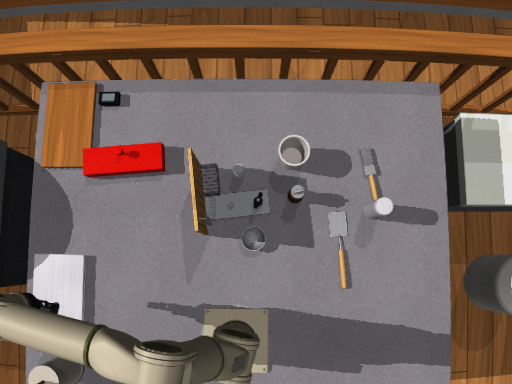

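```bash
python3 - <<'E'
import cv2,numpy as np
t=cv2.imread("pics/top0.png")[160:250,180:310]; s=cv2.imread("pics/scene0.png")[140:230,200:330]
a=cv2.resize(t,None,fx=6,fy=6,interpolation=cv2.INTER_CUBIC)
b=cv2.resize(s,None,fx=6,fy=6,interpolation=cv2.INTER_CUBIC)
cv2.imwrite("pics/top0c.png",a);cv2.imwrite("pics/scene0c.png",b)
E
```

```text
(no output)
```

View pics/top0c.png

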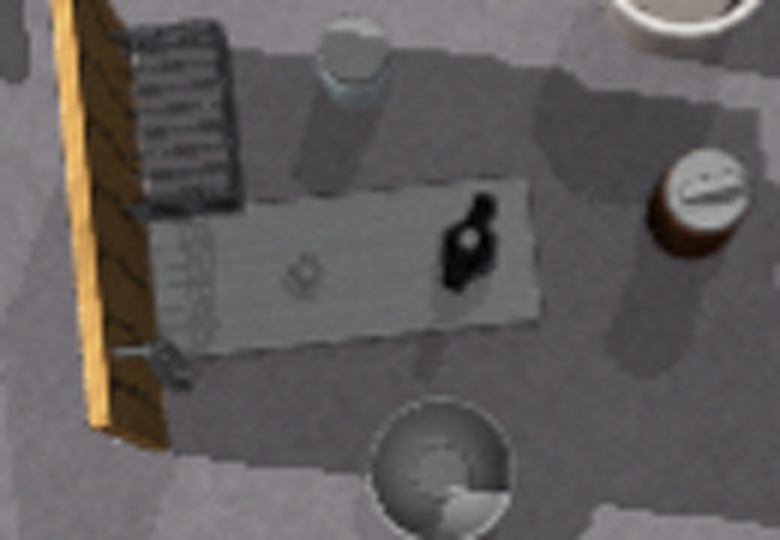

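View pics/scene0c.png

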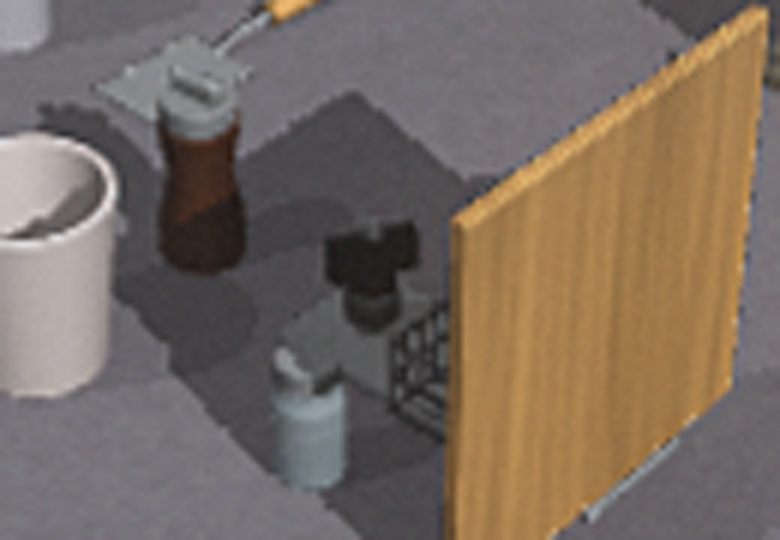

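```bash
cat >h.py <<'E'
import cv2,numpy as np
from workcell import eyes
def ray(n,u,v):
    c=eyes.camera_params(n);K=np.array([[c['fx'],0,c['cx']],[0,c['fy'],c['cy']],[0,0,1]])
    x,y=cv2.undistortPoints(np.array([[[u,v]]],float),K,c['dist'])[0,0]
    T=c['world_from_camera'];return T[:3,3],T[:3,:3]@np.array([x,y,1])
def at_z(n,u,v,z):
    o,d=ray(n,u,v);return o+d*(z-o[2])/d[2]
def at_d(n,u,v,dep):
    o,d=ray(n,u,v);return o+d*dep
E
python3 - <<'E'
from h import *
f=lambda x,o:(x+.5)/6-.5+o
T=lambda u,v,z:at_z("top",f(u,180),f(v,160),z)
S=lambda u,v,z:at_z("scene",f(u,200),f(v,140),z)
print("stud tip",T(468,238,.091),S(375,224,.091))
a,b=T(484,208,.078),T(456,278,.078);print("wing",a,b,(a+b)/2,np.linalg.norm(a-b),np.degrees(np.arctan2(*(a-b)[1::-1])))
a,b=S(329,238,.078),S(415,222,.078);print("wingS",a,b,(a+b)/2,np.linalg.norm(a-b),np.degrees(np.arctan2(*(a-b)[1::-1])))
# plate corners
c=[T(*p,.008) for p in((530,177),(540,318),(150,225),(190,356))];print(np.round(c,3))
print("jar",T(354,45,.09),"bowl",T(440,465,.04),"grinder",T(706,190,.137))
d=np.load("top0.npy")
for v in range(190,212):print(v,*["%3d"%round(1000*at_d("top",u,v,d[v,u])[2]) for u in range(250,268)])
E
```

```text
stud tip [ 0.50101816 -0.07600335  0.091     ] [ 0.50117683 -0.07266077  0.091     ]
wing [ 0.52043128 -0.08538945  0.078     ] [ 0.47894964 -0.06917384  0.078     ] [ 0.49969046 -0.07728164  0.078     ] 0.044538439888869116 -21.351055179418115
wingS [ 0.52042924 -0.09333865  0.078     ] [ 0.47034038 -0.07007577  0.078     ] [ 0.49538481 -0.08170721  0.078     ] 0.05522730532171685 -24.911676754219723
[[ 0.549 -0.114  0.008]
 [ 0.462 -0.121  0.008]
 [ 0.518  0.119  0.008]
 [ 0.437  0.093  0.008]]
jar [ 0.61518698 -0.00828     0.09      ] bowl [ 0.37099391 -0.06038102  0.04      ] grinder [ 0.52363089 -0.21057274  0.137     ]
190   3   6   3  -1  11   3   8  11   5   8   2   4   9  14   3  13   7   9
191   7   8  11   9  10  12  12  10   9   6  10 1652  20  10  10   7   8   1
192  14   8  12   7  10 1652  10   9  11  69  84  80   5  10   6  15   5  11
193   9  12   9  10   2  10   9   3   5  78  81  78  81   2  13   8   8   0
194   5  10  14  11  12  -3   8  11   6  81  76  78  80   7  12   9   5   6
195  10   5  16   9   8   8  10   4  80  86  80  87  68  11   9   8  11  13
196   9  
[... 506 characters left out ...]
  12   5  10   6
203  10   7   5  35  41  79  81  80  78  54  49  41  36   2  13   5  12   8
204  13   9  13  16  73  73  80  76  83  54  45  43  42  12   3   4  10   6
205   9   2  11  11  79  80  79  73  61  34  38  24   1   5   9  10   9  12
206  14   6   4   7  85  89  79  84  31  10  13  10   5   6  11  11   6   8
207   9   9  11  12  68  85  75  79   8   1  13   9  14   8   8  10  13  12
208   6   6   6   7   7  10  62  12   6  13   5  12   4  14  10   7   3   7
209   9   7   5  14   5   9  10  10   4   9   3   8   8   1   4   7  12   7
210  10   9  10  11   9   5   9  12   9   7   5  -2   9   8  12   7   5   7
211   7   8   5  -4  13   4   6   5   7  13   2  11   3  10  11   6   7  12
```

```bash
python3 - <<'E'
from h import *
from workcell import manip
from scipy.spatial.transform import Rotation as R
d=np.load("top0.npy")
P=[];Z=[]
for v in range(188,212):
  for u in range(248,268):
    z=at_d("top",u,v,d[v,u])[2]
    if .066<z<.2: P.append(at_z("top",u,v,.079)[:2]); Z.append(z)
P=np.array(P);print(len(P),"mean",P.mean(0),"med z",np.median(Z))
r=cv2.minAreaRect((P*1000).astype(np.float32));print(r)
w,V=np.linalg.eigh(np.cov(P.T));print(np.sqrt(w*12)*1000,V[:,1],np.degrees(np.arctan2(V[1,1],V[0,1])))
ds=np.load("scene0.npy");Q=[]
for v in range(170,200):
  for u in range(250,275):
    q=at_d("scene",u,v,ds[v,u])
    if np.hypot(q[0]-.5,q[1]+.077)<.034 and .06<q[2]<.11: Q.append(q)
Q=np.array(Q);print("scene",len(Q),Q.mean(0),Q.min(0),Q.max(0)); w,V=np.linalg.eigh(np.cov(Q[:,:2].T));print(np.degrees(np.arctan2(V[1,1],V[0,1])))
print(R.from_quat(manip.get_obs()['ee_rot']).as_matrix().round(3))
E
```

```text
68 mean [ 0.50125883 -0.07724266] med z 0.08028617785684289
((501.0907897949219, -77.18638610839844), (14.090388298034668, 58.58821105957031), 67.80736541748047)
[14.35205569 59.47047356] [-0.9270089   0.37503934] 157.9732559378239
scene 111 [ 0.50443031 -0.0728341   0.07449436] [ 0.4756276  -0.09231964  0.06006088] [ 0.5330055  -0.05781669  0.09494292]
156.71148702595667
[[-0.972  0.236 -0.   ]
 [ 0.236  0.972 -0.001]
 [-0.    -0.001 -1.   ]]
```

```bash
python3 -m crank '[[[8.5,0,0,5,0,0,0],[8.5,0,0,5,0,0,0],[8.5,2,-2,5,0,0,0],[8.5,4.5,-3.5,0,0,0,0],[8.5,4.5,-3.5,0,0,0,0],[8.5,4.5,-3.5,0,0,0,0],[8.5,4.5,-3.5,0,0,0,0],[8.5,4,-3,0,0,0,0],[8.5,3,-4,0,0,0,0],[8.5,1,-5,0,0,0,0],[8.5,1,-5,0,0,0,0],[8.5,1,-5,0,0,0,0],[8.5,1,-5,0,0,0,0],[8.5,1,-5,0,0,0,0]]]' 100; python3 -c "
from workcell import manip;o=manip.get_obs();print(o['joint_pos'].round(3),o['position'])"
```

```text
clock: 1.85
position: [0.4678, 0.1255, 0.3811]
ee_rot: [0.119, 0.993, 0.0, -0.0]
ft_force: [-0.0, 0.0, 1.0]
grip_width: 0.996
grasp_force: 0.0
[-0.718 -0.037  0.352  1.568  0.012  1.608  0.967] [0.4677792  0.12553308 0.38110544]
```

```bash
python3 -m crank '[[[8.5,0.7,-4,0,0,0,-4],[8.5,0.7,-4,0,0,0,-4.4],[8.5,0.7,-4,0,0,0,0],[8.5,0.7,-4,0,0,0,0],[8.5,0.5,-4,0,0,0,0],[6,0,-0.1,0,0,0,0],[6,0,0,-5,0,0,0],[6,0,0,-5,0,0,0],[6,0,0,-5,0,0,0],[6,0,0,-5,0,0,0],[6,0,0,-4,0,0,0],[6,0,0,0,0,0,0],[6,0,0,0,0,0,0]]]' 100; python3 - <<'E'
from workcell import manip,eyes
from scipy.spatial.transform import Rotation as R
import cv2,numpy as np
o=manip.get_obs();print(o['joint_pos'].round(3),o['position']);r=R.from_quat(o['ee_rot']).as_matrix();print(r.round(3),np.degrees(np.arctan2(r[1,1],r[0,1])))
a=cv2.resize(eyes.camera("top")[0][150:250,190:320],None,fx=3,fy=3);b=cv2.resize(eyes.camera("scene")[0][120:220,200:330],None,fx=3,fy=3)
cv2.imwrite("pics/above.png",np.hstack([a,b])[:,:,::-1])
E
```

```text
clock: 3.48
position: [0.5017, -0.0733, 0.1429]
ee_rot: [0.191, 0.982, 0.0, 0.001]
ft_force: [0.3, 1.0, 0.2]
grip_width: 0.703
grasp_force: 0.0
[-0.481  0.148  0.584  1.909 -0.092  1.109  1.326] [ 0.50166388 -0.07332307  0.14287053]
[[-0.927  0.375  0.002]
 [ 0.375  0.927  0.   ]
 [-0.001  0.001 -1.   ]] 67.9468018579852
```

View pics/above.png

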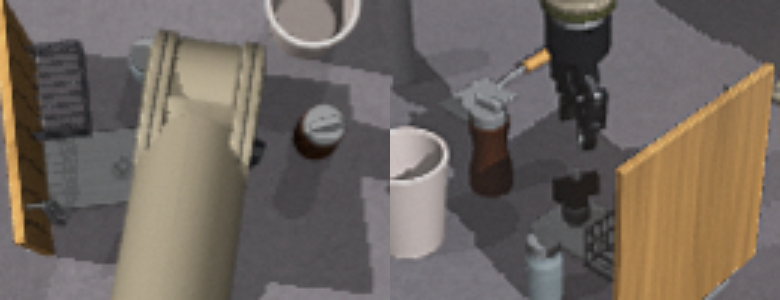

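```bash
python3 -m crank '[[[6,0,-0.2,-3,0,0,0],[6,0,0,-3,0,0,0],[6,0,0,-2.8,0,0,0],[6,0,0,0,0,0,0],[0.5,0,0,0,0,0,0],[0.5,0,0,0,0,0,0],[0.5,0,0,0,0,0,0],[0.5,0,0,0,0,0,0],[0.5,0,0,0,0,0,0],[0.5,0,0,0,0,0,0]]]' 30; cat >s.py <<'E'
from workcell import manip
from scipy.spatial.transform import Rotation as R
import numpy as np
o=manip.get_obs();r=R.from_quat(o['ee_rot']).as_matrix()
print("yaw %.1f j7 %.3f tau7 %.3f"%(np.degrees(np.arctan2(r[1,1],r[0,1])),o['joint_pos'][6],o['tau'][6]),"pos",o['position'].round(4),"F",o['ft_force'].round(1),"M",o['torque'].round(3),"w %.1fmm g %.0f"%(o['grip_width']*85.4,o['grasp_force']))
E
python3 s.py
```

```text
clock: 4.82
position: [0.5013, -0.077, 0.0548]
ee_rot: [0.192, 0.981, -0.0, 0.001]
ft_force: [-3.6, -3.4, 10.0]
grip_width: 0.155
grasp_force: 31.8
yaw 67.9 j7 1.407 tau7 0.020 pos [ 0.5013 -0.077   0.0548] F [-3.6 -3.4 10. ] M [-0.853  0.898 -0.012] w 13.3mm g 32
```

```bash
python3 -m crank '[[[0.5,0,0,0.1,0,0,0],[0.5,0,0,0,0,0,0]]]' 90; python3 s.py;  python3 -m crank '[[[0.5,0,0,-0.01,0,0,-5],[0.5,0,0,-0.01,0,0,-5],[0.5,0,0,-0.01,0,0,-5]]]'; python3 s.py
```

```text
clock: 5.08
position: [0.5012, -0.0769, 0.055]
ee_rot: [0.192, 0.981, -0.0, 0.001]
ft_force: [-0.3, -5.6, 1.6]
grip_width: 0.143
grasp_force: 88.3
yaw 67.9 j7 1.406 tau7 0.018 pos [ 0.5012 -0.0769  0.055 ] F [-0.3 -5.6  1.6] M [-1.187  0.112 -0.061] w 12.2mm g 88
clock: 5.45
position: [0.5011, -0.077, 0.0548]
ee_rot: [0.32, 0.947, -0.0, 0.001]
ft_force: [-1.4, -5.4, 3.8]
grip_width: 0.147
grasp_force: 88.8
yaw 52.7 j7 1.157 tau7 1.330 pos [ 0.5011 -0.077   0.0548] F [-1.4 -5.4  3.8] M [-1.283  0.276  0.068] w 12.5mm g 89
```

```bash
python3 -m crank '[[[0.5,0,0,-0.014,0,0,-10],[0.5,0,0,-0.014,0,0,-10],[0.5,0,0,-0.014,0,0,-10],[0.5,0,0,-0.014,0,0,-10],[0.5,0,0,-0.014,0,0,-10],[0.5,0,0,-0.014,0,0,-10]]]'; python3 s.py; for i in 1 ; do :; done; python3 -m crank '[[[0.5,0,0,-0.01,0,0,-7],[0.5,0,0,-0.01,0,0,-7]]]' >/dev/null; python3 s.py;python3 -m crank '[[[0.5,0,0,-0.01,0,0,-7],[0.5,0,0,-0.01,0,0,-7]]]'>/dev/null; python3 s.py
```

```text
clock: 6.2
position: [0.5008, -0.0774, 0.0539]
ee_rot: [0.752, 0.659, -0.0, 0.001]
ft_force: [-3.4, -7.1, 4.7]
grip_width: 0.144
grasp_force: 89.1
yaw -7.5 j7 0.186 tau7 2.613 pos [ 0.5008 -0.0774  0.0539] F [-3.4 -7.1  4.7] M [-1.579  0.685  0.049] w 12.3mm g 89
yaw -21.4 j7 -0.033 tau7 1.779 pos [ 0.5007 -0.0774  0.0537] F [-4.6 -7.   6.5] M [-1.643  0.862  0.029] w 12.3mm g 89
yaw -35.4 j7 -0.250 tau7 1.770 pos [ 0.5006 -0.0774  0.0535] F [-4.1 -7.7  8. ] M [-1.598  1.     0.075] w 12.6mm g 89
```

```bash
python3 -m crank '[[[0.5,0,0,-0.01,0,0,-7],[0.5,0,0,-0.01,0,0,-7]]]' >/dev/null; python3 s.py;python3 -m crank '[[[0.5,0,0,-0.01,0,0,-7],[0.5,0,0,-0.01,0,0,-7]]]'>/dev/null; python3 s.py;python3 -m crank '[[[0.5,0,0,-0.01,0,0,-7],[0.5,0,0,-0.01,0,0,-7]]]'>/dev/null; python3 s.py
```

```text
yaw -49.4 j7 -0.464 tau7 1.741 pos [ 0.5006 -0.0774  0.0533] F [-5.4 -6.6  7.8] M [-1.581  1.23   0.037] w 12.4mm g 90
yaw -63.4 j7 -0.674 tau7 1.712 pos [ 0.5004 -0.0773  0.0531] F [-5.6 -6.   8.5] M [-1.542  1.351  0.055] w 12.5mm g 90
yaw -77.4 j7 -0.881 tau7 1.682 pos [ 0.5004 -0.0772  0.0529] F [-6.4 -5.6  9.2] M [-1.383  1.457  0.022] w 12.5mm g 90
```

```bash
python3 -m crank '[[[0.5,0,0,0,0,0,-7],[0.5,0,0,-0.01,0,0,-7]]]' >/dev/null; python3 s.py;python3 -m crank '[[[0.5,0,0,0,0,0,-7],[0.5,0,0,-0.01,0,0,-7]]]'>/dev/null; python3 s.py;python3 -m crank '[[[0.5,0,0,-0.01,0,0,-7],[0.5,0,0,-0.01,0,0,-7]]]'>/dev/null; python3 s.py
```

```text
yaw -91.4 j7 -1.085 tau7 1.656 pos [ 0.5003 -0.0771  0.0528] F [-6.8 -5.2  8.4] M [-1.358  1.435 -0.003] w 12.2mm g 90
yaw -105.4 j7 -1.285 tau7 1.637 pos [ 0.5003 -0.077   0.0526] F [-4.9 -5.6  7.9] M [-1.38   1.34   0.053] w 12.2mm g 89
yaw -119.3 j7 -1.485 tau7 1.227 pos [ 0.5004 -0.0765  0.0524] F [-6.1 -4.3  7.6] M [-1.028  1.383  0.453] w 12.3mm g 90
```

```bash
python3 -m crank '[[[0.5,0,0,0,0,0,0]]]' >/dev/null; python3 s.py;python3 -m crank '[[[0.5,0,0,0,0,0,-3]]]'>/dev/null; python3 s.py;python3 -m crank '[[[0.5,0,0,0,0,0,-3]]]'>/dev/null; python3 s.py;python3 s.py
```

```text
yaw -119.2 j7 -1.484 tau7 -1.192 pos [ 0.5004 -0.0765  0.0524] F [-5.7 -3.7 10.1] M [-0.916  1.431  0.254] w 11.9mm g 90
yaw -122.1 j7 -1.527 tau7 0.613 pos [ 0.5005 -0.0765  0.0524] F [-5.8 -3.1  9.1] M [-0.955  1.25   0.472] w 12.6mm g 90
yaw -125.1 j7 -1.572 tau7 0.264 pos [ 0.5005 -0.0764  0.0523] F [-4.6 -4.   7.8] M [-0.999  1.203  0.503] w 12.5mm g 90
yaw -125.1 j7 -1.572 tau7 0.264 pos [ 0.5005 -0.0764  0.0523] F [-4.6 -4.   7.8] M [-0.999  1.203  0.503] w 12.5mm g 90
```

```bash
python3 -m crank '[[[0.5,0,0,0,0,0,-4]]]' >/dev/null; python3 s.py;python3 -m crank '[[[0.5,0,0,0,0,0,-3]]]'>/dev/null; python3 s.py
```

```text
yaw -129.2 j7 -1.632 tau7 0.604 pos [ 0.5005 -0.0764  0.0523] F [-3.6 -4.1  6.2] M [-1.048  1.043  0.558] w 12.2mm g 89
yaw -132.2 j7 -1.678 tau7 0.084 pos [ 0.5006 -0.0764  0.0523] F [-4.  -4.4  6.1] M [-1.018  1.02   0.585] w 12.3mm g 89
```

```bash
python3 -m crank '[[[5,0,0,0,0,0,0],[5,0,0,0,0,0,0],[5,0,0,0,0,0,0],[5,0,0,1,0,0,0],[5,0,0,4,0,0,0],[5,0,0,5,0,0,0],[5,0,0,5,0,0,0],[5,-3,3,4,0,0,0],[5,-4,4,0,0,0,0],[5,-4,4,0,0,0,0],[5,0,5,0,0,0,0],[5,0,5,0,0,0,0],[5,0,4,0,0,0,0],[5,0,0,0,0,0,0],[5,0,0,0,0,0,0]]]'; python3 - <<'E'
from h import *
t,d=eyes.camera("top");s,_=eyes.camera("scene")
P=[at_z("top",u,v,.077)[:2] for v in range(186,213) for u in range(246,270) if .064<at_d("top",u,v,d[v,u])[2]<.12]
P=np.array(P);w,V=np.linalg.eigh(np.cov(P.T));print(len(P),P.mean(0),np.degrees(np.arctan2(V[1,1],V[0,1])))
g=lambda p,x,y:cv2.resize(p[y:y+100,x:x+97],None,fx=4,fy=4,interpolation=cv2.INTER_CUBIC)
cv2.imwrite("pics/after.png",np.hstack([g(t,210,150),g(s,215,130)])[:,:,::-1])
E
python3 s.py
```

```text
clock: 10.7
position: [0.4257, 0.0632, 0.2318]
ee_rot: [0.932, -0.362, -0.0, 0.004]
ft_force: [2.6, -16.7, 1.3]
grip_width: 0.589
grasp_force: 0.0
68 [ 0.50113309 -0.07710349] 151.93851641843943
yaw -132.4 j7 -2.604 tau7 0.276 pos [0.4257 0.0633 0.2318] F [  2.8 -18.1   1.3] M [-2.86  -0.452 -0.597] w 50.0mm g 0
```

View pics/after.png

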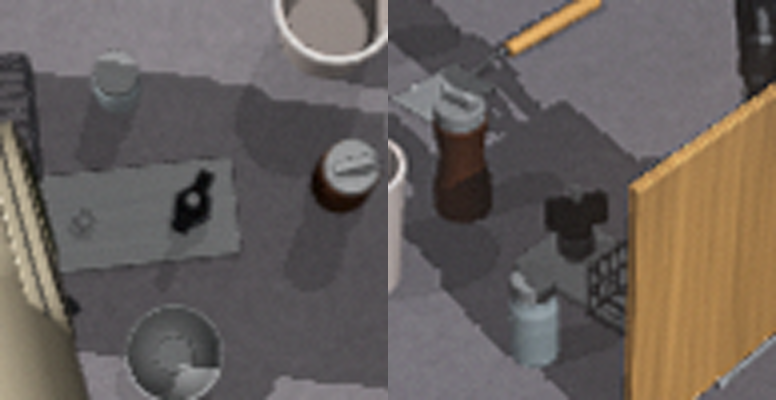

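```bash
python3 -m crank '[[[5,0,-3,0,0,0,0],[5,0,-3,1,0,0,3],[5,-1,-3,3,0,0,8],[5,-1,-3,4,0,0,8],[5,0,0,4,0,0,8],[5,-1,2,0,0,0,8],[5,-1,2,0,0,0,8],[5,-1,2,0,0,0,0],[5,-1,2,0,0,0,0],[5,0,0,0,0,0,0]]]'; python3 s.py; python3 - <<'E'
from h import *
t,d=eyes.camera("top")
t=t.astype(float)
P=[];W=[]
for v in range(188,212):
  for u in range(248,268):
    if t[v,u].max()<45 : P.append(at_z("top",u,v,.077)[:2])
P=np.array(P);w,V=np.linalg.eigh(np.cov(P.T));print(len(P),P.mean(0),np.degrees(np.arctan2(V[1,1],V[0,1])))
p0=cv2.imread("pics/top0.png")
P=np.array([at_z("top",u,v,.077)[:2] for v in range(188,212) for u in range(248,268) if p0[v,u].max()<45])
w,V=np.linalg.eigh(np.cov(P.T));print("before",len(P),P.mean(0),np.degrees(np.arctan2(V[1,1],V[0,1])))
g=lambda p:cv2.resize(p[185:215,240:275].astype(np.uint8),None,fx=11,fy=11,interpolation=cv2.INTER_CUBIC)
cv2.imwrite("pics/cmp.png",np.hstack([g(p0),g(t[:,:,::-1])]))
E
```

```text
clock: 12.05
position: [0.3645, 0.0285, 0.3517]
ee_rot: [1.0, 0.01, -0.0, 0.003]
ft_force: [0.3, 0.2, -0.4]
grip_width: 0.583
grasp_force: 0.0
yaw -88.9 j7 -1.878 tau7 -0.529 pos [0.3645 0.0285 0.3517] F [ 0.3  0.2 -0.4] M [-0.038 -0.052 -0.04 ] w 49.8mm g 0
79 [ 0.49743177 -0.07647044] 154.81293332773524
before 78 [ 0.49739875 -0.07636507] 161.22410695932842
```

View pics/cmp.png

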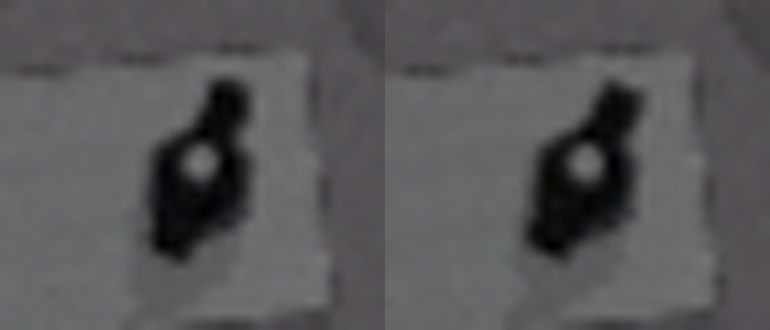

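```bash
python3 -m crank '[[[5,4,-3,0,0,0,-8],[5,4,-3,0,0,0,-8],[5,4,-3,0,0,0,-8],[5,1.6,-1.5,0,0,0,-5],[5,0,0,-5,0,0,0],[5,0,0,-5,0,0,0],[5,0,0,-5,0,0,0],[5,0,0,-3,0,0,0],[5,0,0,0,0,0,0]]]' 30; python3 s.py
```

```text
clock: 13.22
position: [0.4996, -0.0781, 0.1699]
ee_rot: [0.97, -0.242, -0.003, 0.003]
ft_force: [0.1, 0.2, 0.5]
grip_width: 0.592
grasp_force: 0.0
yaw -118.1 j7 -1.937 tau7 0.178 pos [ 0.4996 -0.0781  0.1699] F [0.1 0.2 0.5] M [ 0.025 -0.023  0.017] w 50.5mm g 0
```

```bash
python3 -m crank '[[[5,0.1,0.15,-4,0,0,0],[5,0,0,-4,0,0,0],[5,0,0,-3.6,0,0,0],[5,0,0,0,0,0,0],[0.5,0,0,0,0,0,0],[0.5,0,0,0,0,0,0],[0.5,0,0,0,0,0,0],[0.5,0,0,0,0,0,0],[0.5,0,0,0,0,0,0]]]' 30 >/dev/null; python3 s.py; python3 -m crank '[[[0.5,0,0,0,0,0,0],[0.5,0,0,0,0,0,0]]]' 115 >/dev/null; python3 s.py
```

```text
yaw -118.1 j7 -1.852 tau7 -0.087 pos [ 0.5025 -0.0775  0.0574] F [-6.1 -6.3 12.1] M [-1.415  1.372  0.079] w 13.3mm g 31
yaw -118.1 j7 -1.853 tau7 -0.071 pos [ 0.5025 -0.0775  0.0577] F [-8.  -6.7 16.9] M [-1.409  1.691  0.068] w 11.6mm g 113
```

```bash
for i in 1; do python3 -m crank '[[[0.5,0,0,0,0,0,-3]]]' >/dev/null; python3 s.py; python3 -m crank '[[[0.5,0,0,0,0,0,-3]]]' >/dev/null; python3 s.py; python3 -m crank '[[[0.5,0,0,0,0,0,-3]]]' >/dev/null; python3 s.py; done
```

```text
yaw -121.1 j7 -1.902 tau7 1.074 pos [ 0.5026 -0.0775  0.0577] F [-7.6 -6.7 15.6] M [-1.415  1.574  0.14 ] w 11.7mm g 113
yaw -124.2 j7 -1.952 tau7 0.561 pos [ 0.5025 -0.0775  0.0576] F [-6.5 -6.1 14.6] M [-1.495  1.557  0.296] w 11.9mm g 113
yaw -127.2 j7 -2.001 tau7 0.446 pos [ 0.5026 -0.0775  0.0576] F [-6.2 -7.7 15. ] M [-1.543  1.475  0.384] w 11.6mm g 113
```

```bash
python3 -m crank '[[[0.5,0,0,0,0,0,-2]]]' >/dev/null; python3 s.py; python3 -m crank '[[[0.5,0,0,0,0,0,-2]]]' >/dev/null; python3 s.py
```

```text
yaw -129.1 j7 -2.033 tau7 -0.039 pos [ 0.5026 -0.0775  0.0576] F [-7.6 -6.2 14.7] M [-1.464  1.53   0.386] w 11.4mm g 113
yaw -131.1 j7 -2.066 tau7 0.030 pos [ 0.5026 -0.0775  0.0576] F [-7.3 -6.4 14.3] M [-1.534  1.483  0.497] w 11.3mm g 113
```

```bash
python3 -m crank '[[[5,0,0,0,0,0,0],[5,0,0,0,0,0,0],[5,0,0,0,0,0,0],[5,0,0,1,0,0,2],[5,0,0,4,0,0,3],[5,0,0,5,0,0,5],[5,0,0,5,0,0,5],[5,0,0,0,0,0,0],[5,0,0,0,0,0,0]]]'; python3 s.py; python3 - <<'E'
from h import *
s,_=eyes.camera("scene")
cv2.imwrite("pics/end.png",cv2.resize(s[100:240,180:340],None,fx=4,fy=4,interpolation=cv2.INTER_CUBIC)[:,:,::-1])
E
```

```text
clock: 16.35
position: [0.5016, -0.0753, 0.2051]
ee_rot: [0.974, -0.225, -0.002, 0.002]
ft_force: [0.7, -0.3, 0.3]
grip_width: 0.584
grasp_force: 0.0
yaw -116.0 j7 -1.919 tau7 0.047 pos [ 0.5016 -0.0753  0.2051] F [ 0.7 -0.3  0.3] M [ 0.014 -0.038 -0.03 ] w 49.9mm g 0
```

View pics/end.png

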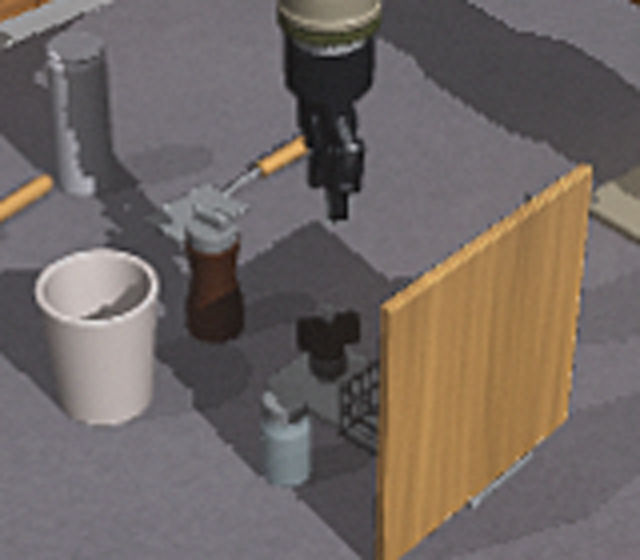

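The gripper (tips at about pixel (340,215)) hangs clear above the wing nut at (328,340). The grinder, jar and crock look unmoved, and the force reads about zero.

```bash
python3 -c "
from workcell import job;print(job.hand_in())"
```

```text
the job is handed in; nothing more can be done
None
```

The wing nut is run down and tightened against the hexagon nut at a measured peak of about 0.58 N m (a re-grip check held to about 0.50 N m), then released and handed in, with no verdict shown; while backing away after the first release the arm pressed something, probably the pegboard panel, with about 18 N (limit 40 N), and joint 7 briefly read -2.604 against its -2.6 limit.

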